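# Fetch the short column from the back of a tip-out bin

## Task

Tip the full-width bin forward on its pivot as far as it goes, take out the short steel column lying at its back (leave the angle bracket in the bin) and lay the column gently in the two V saddles of the column stand, its tube in both saddles. Then tip the bin back until it is fully home, and leave everything else where it is.

Things in the scene. Friction and masses are not known exactly. Their poses are not given: they have to be found in the camera images.
- wide_module: fixed grey housing with the one full-width blue tip-out bin; 180 wide (y), 175 deep, 211 mm high; an equal housing with two narrow bins stands at its left or right. Origin: centre of its underside (12 mm over the bench); +x to its back, its open front faces -x (the robot), z up. Its roof covers only the rear part: x -20 to +85 mm, z 190 to 211 mm, above the back of the closed bin.
- wide_hinge (a point): middle of the bin's pivot line, fixed in wide_module at (-70, 0, +36) mm, axes as wide_module. Bin home, mm from here: floor top z -8, x -28 to +127; back wall to z +70; inner width 164; front panel 4 thick, from (x -30, z -12) up to (-53, +150). Tilted by q: x' = x cos q - z sin q, z' = x sin q + z cos q.
- wide_bin (a joint): tilt of the full-width bin: 0 fully home (closed), grows as its top comes forward towards the robot and its back rises, stop at 0.65 rad. The pivot is stiff (0.35 N m friction): the bin stays at any angle where it is left; opening takes about 5 to 8 N at the lip.
- wide_bin_lip (a point): middle of the grip bead on top of the full-width bin's front: round bar 12 mm thick, 90 mm long (y), at (-53, 0, +156) mm from wide_hinge when home. Moves and turns with the bin (axes as wide_module when home). More than 30 mm free before and behind it.
- wide_bin_divider (a point): foot of the low cross divider in the full-width bin, on the floor, mid-width, at (+33.5, 0, -8) mm from wide_hinge when home; turns with the bin. The divider is 3 mm thick, 26 mm high, its middle 84 mm cut away for fingers; the back compartment behind it is 92 mm deep.
- column: short steel column: tube 27 mm in diameter and 80 mm long between two round end fittings 42 mm in diameter, 25 mm long, with 8 mm white plugs; 146 mm overall, about 0.45 kg. Origin at its centre, y along its axis; same either way round. It lies along the bin's y in the back compartment on its end fittings and rolls against the divider when the bin tips.
- bracket: steel angle bracket, 70 mm long (y), 27 mm foot, 30 mm high, lying in the front compartment of the full-width bin; free to slide to the front panel when the bin tips. Origin: centre of its underside. It stays in the bin.
- stand: column stand fixed on the bench: grey base plate 80 x 110 x 12 mm with two aluminium V saddles (90 degree V) at y +-28 mm, each 10 mm thick along y, arms reaching x +-24 mm at z 69 mm. Origin: centre of its underside on the bench; y runs through both saddles.
- stand_seat (a point): where the centre of the column comes to lie when seated in the stand: 62 mm above the bench, midway between the saddles; axes as stand. The column's axis lies along y; the end fittings hang outside the saddles with 7 mm of play each way.
- narrow_bin_a_lip (a point): grip bead of one narrow bin of the twin module; leave alone
- narrow_bin_b_lip (a point): grip bead of the other narrow bin of the twin module; leave alone
- long_column: bystander: longer, thinner steel column lying on the bench in front of the bins, 226 mm overall, end fittings 34 mm in diameter; origin at its centre, y along its axis
- bottle_a: bystander: amber bottle 86 mm in diameter, 190 mm high; origin at the centre of its underside
- bottle_b: bystander: amber bottle 86 mm in diameter, 190 mm high; origin at the centre of its underside
- beaker: bystander: glass beaker 70 mm in diameter, 90 mm high; origin at the centre of its underside
- spanner: bystander: open-end spanner 160 mm long lying on the bench
- mouse: bystander: black computer mouse, 105 mm long, on the bench at the left
There are look-alikes about, which are no part of the job. Leave any purple look-alike of the stand alone.

How it is judged (in metres and radians):
On the way, in this order (a step that is already met when the one before it is completed fails the run):
1. the full-width bin is tipped forward to its stop (within 0.06 rad) with the column still in it (value of joint wide_bin above 0.59 rad and distance between column and wide_hinge below 0.15 m), for 0.2 s.
2. the column lies in both saddles of the stand, let go (x of column in the frame of stand_seat between -0.006 and 0.006 m and y of column in the frame of stand_seat between -0.01 and 0.01 m and z of column in the frame of stand_seat below 0.004 m and contact force between column and the fingers below 0.1 N and angle between the y axis of column and the y axis of stand, either way round below 0.08 rad), for 0.2 s.
At the end, for the whole second after the job is handed in: The short column rests in both V saddles (centre within 6 mm across, 10 mm along and 4 mm in height of the seat, axis within 0.08 rad), at rest; the full-width bin is home (within 0.04 rad of closed) with the bracket still inside it (x of column in the frame of stand_seat between -0.006 and 0.006 m and y of column in the frame of stand_seat between -0.01 and 0.01 m and z of column in the frame of stand_seat between -0.004 and 0.004 m and angle between the y axis of column and the y axis of stand, either way round below 0.08 rad and linear speed of column below 0.02 m/s and value of joint wide_bin below 0.04 rad and x of bracket in the frame of wide_module between -0.115 and 0.065 m and y of bracket in the frame of wide_module between -0.085 and 0.085 m and z of bracket in the frame of wide_module above 0.02 m); the robot touches nothing.
It fails at once if the column dropped outside the bin (falling free at over 0.5 m/s, a drop of more than about 13 mm) (contact force between column and the fingers below 0.1 N and linear speed of column above 0.5 m/s and distance between column and wide_hinge above 0.18 m).
It fails at once if the column pressed or knocked hard against the stand, more than 90 N (contact force between column and stand above 90 N).
It fails at once if a narrow bin moved more than 40 mm at its lip (distance of any of narrow_bin_a_lip, narrow_bin_b_lip from where it was at the start of the episode above 0.04 m).
It fails at once if a bystander on the bench pushed more than 40 mm (distance of any of long_column, bottle_a, bottle_b, beaker, spanner, mouse from where it was at the start of the episode above 0.04 m).
It also fails if it takes over 70 s, if anything falls off the work surface, if the arm or the gripper's body presses on something with over 40 N, if the wrist force passes 120 N, or if a joint passes its speed limit or range.

## Robot

A 6-joint arm with a two-finger parallel gripper is mounted at the origin on the work surface. World frame = base frame: x ahead of the robot, y to its left, z up, the work surface at z = 0. Lengths are in mm, angles in rad, forces in N, time in s.
With the tool pointing down it reaches from about 300 to 775 mm from the base axis. Payload 14.6 kg.
Tool frame: the origin (TCP) lies midway between the tips of the shut fingers; the grasp point (between the pads) lies 19 mm behind it (grip_depth is the distance from the TCP to the grasp point, in mm); z points along the fingers, y is the direction in which the jaws open and shut (so a half turn about z gives the same grasp; the last joint's range is limited). The gripper opens to 94 mm and grips with 3 to 60 N. Pads are 16 mm wide; open, the fingers measure 119 mm over their backs; the gripper's body (75 mm by 177 mm) begins 78 mm behind the grasp point.
Start: joints at [-1.366, 0.3, 1.521, -0, 1.321, -0.067], TCP at [147.649, -529.801, 205.446] pointing down, gripper open.
Joint ranges: [-3.03, 3.03], [-0.79, 2.21], [0.23, 2.52], [-1.04, 4.18], [0, 3.07], [-2.55, 2.55]. Speed limits (rad/s): [2.22, 2.22, 2.57, 3.14, 3.14, 3.14].

## Interface

Orientations are given as [roll, pitch, yaw] about the fixed x, y, z axes, in that order (R = Rz(yaw) Ry(pitch) Rx(roll)).
In Python, from cell import read_state, camera, camera_info, sign_off, grip_depth gives the robot as it stands.
- The arm moves only by the tool drive_tool, never from a script. Its argument "motion" is one flat list of numbers, 4 for each row, row after row: the shift along the tool's x, y, z in mm, then the turn about the tool's z in rad. A call has 1 to 8 rows; each row shifts and turns the pose as measured when the row begins, along the tool's axes as they then stand; what a row does not reach is not made up. A row lasts 1/12 s, in which the tool goes at most 41.7 mm and 7.16 degrees, less where a joint would pass 70% of its speed; a pose out of reach is approached as far as the arm can. A call is refused whole if a number of a shift passes 41.7 or a number of a turn 0.125, either way. A call with a gripper value outside its range is refused whole. "jaw" is the closure, from 0 (fully open) to 1 (shut), set as the call begins (left out, the last holds). The fingers move at their own pace and stop on an object; "grip_force" is the grip in N (left out, the last holds). Time passes only in rows, so rows that do not move let the fingers close. It gives the time, the measured TCP pose, the force and the opening at its end, in the units of the state.
- read_state(): the state, without advancing time (a new reading comes with each control period).
- camera(name): name is "scene" or "top" or "wrist"; returns the picture (400x640x3 uint8, red, green, blue); there is no depth.
- camera_info(name): a dict with "fovy" (degrees; the focal length in pixels is half the picture's height over the tangent of half this angle, whatever the lens; pixels are square), "cx", "cy" (the principal point, pixels), "camera_from_world" (4x4, takes a point from world to camera coordinates). Camera axes: x right, y up, looking along -z (the intrinsics and any distortion apply to the point x, -y, -z); pixel columns grow to the right and rows downward; lengths in mm; the calibration is good to about 2 mm. A picture is of the moment at which its call begins: read the wrist's pose just before it. camera_info takes no time and is no camera call; for the wrist camera it gives the pose at the moment of the call.
- sign_off(): hands the job in, once; it reports no verdict.
The state is a dict: "clock": time; "joints": joint angles; "qd": joint speeds; "effort": joint torques, N m; "eef_pos": TCP position; "eef_rot": TCP orientation; "wrist_force": force on the tool from outside, world axes, zero at the start; "moment": the same for the moment, N m; "finger_gap": finger opening in mm.
Only numpy, scipy, OpenCV 4.12 (cv2) and the standard library are available. Lean on these libraries where they do the work, as an engineer would, in place of code of your own. Each camera call takes 0.05 s, during which the arm holds its last target. There are 200 camera calls.

## Working session

There is one attempt and no reset: what is moved stays moved. The work goes in short steps, Python scripts to look and compute and a tool call to move; the robot and the scene stay as the last step left them, time stands still between calls to the robot, and variables do not carry over. Pictures are saved under pics/ and viewed, on a budget of 15 in all, crops included, one or two more only if the job needs it, and the job is handed in when it is done.

Besides the shell and the picture viewer there is one more tool, called as name(argument=value, ...) on one line, values as JSON. drive_tool: Moves the arm, as the interface text tells. Its arguments: {"type":"object","properties":{"motion":{"type":"array","items":{"type":"number"}},"jaw":{"type":"number"},"grip_force":{"type":"number"}},"required":["motion"]}

```bash
ls; mkdir -p pics
python3 - <<'E'
from cell import *
import cv2,numpy as np
for n in("scene","top"):
    cv2.imwrite(f"pics/{n}0.png",camera(n)[:,:,::-1]); print(n,{k:(np.round(v,3).tolist()) for k,v in camera_info(n).items() if not isinstance(v,str)})
print(read_state(),grip_depth)
E
```

```text
pics
scene {'fovy': 45.154, 'cx': 321.825, 'cy': 199.062, 'camera_from_world': [[0.942, 0.335, -0.005, -446.33], [-0.302, 0.857, 0.418, 124.996], [0.145, -0.392, 0.908, -1636.366], [0.0, 0.0, 0.0, 1.0]]}
top {'fovy': 44.351, 'cx': 323.062, 'cy': 196.506, 'camera_from_world': [[-0.08, -0.997, -0.007, -13.972], [0.973, -0.08, 0.215, -534.574], [-0.215, 0.011, 0.977, -1451.777], [0.0, 0.0, 0.0, 1.0]]}
{'clock': 0.1, 'joints': array([-1.36559088e+00,  3.00379817e-01,  1.52150178e+00, -3.11286657e-07,
        1.32067342e+00, -6.66102049e-02]), 'qd': array([-8.41054087e-05, -1.86593988e-03, -2.61609861e-03,  1.60482114e-03,
        1.15969533e-03, -2.08241644e-04]), 'effort': array([ 8.25908810e-04, -5.32645655e+01, -3.53283477e+01,  7.09842844e-02,
        2.34820414e-02, -5.13202758e-05]), 'eef_pos': array([ 147.61100091, -529.59206418,  204.96994101]), 'eef_rot': array([-3.14063240e+00, -6.37550809e-05,  2.71815702e-01]), 'wrist_force': array([-0.23101574, -1.13431604,  0.6610452 ]), 'moment': array([ 0.05613415, -0.02105086, -0.02752612]), 'finger_gap': 94.21468679644582} 18.8
```

View pics/top0.png

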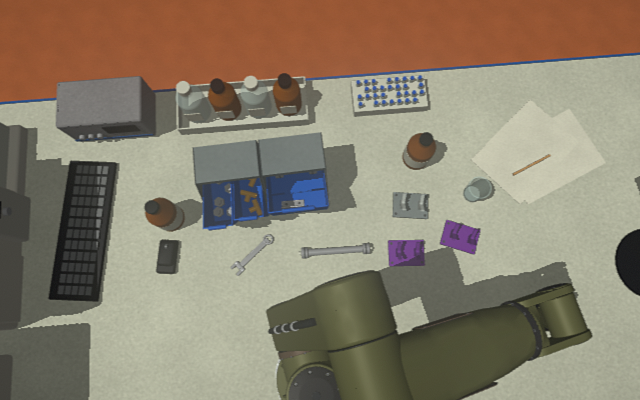

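View pics/scene0.png

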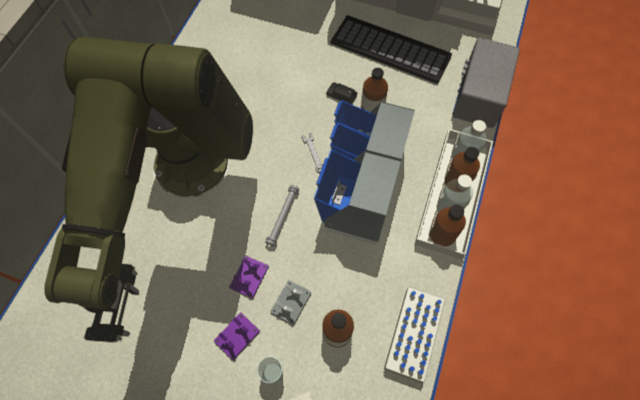

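The top view shows the wide module at about (293,172), with the bracket visible in its front. The twin module is on its left at (228,180). There are three stand candidates: grey (411,205), purple (406,252) and purple (460,236). The task says to leave purple alone, so the grey one fits. I'll confirm it and measure in enlarged crops.

Run:
```python
import cv2
t=cv2.imread("pics/top0.png"); s=cv2.imread("pics/scene0.png")
a=cv2.resize(t[125:220,240:440],None,fx=4,fy=4,interpolation=cv2.INTER_CUBIC)
cv2.imwrite("pics/c1.png",a)
b=cv2.resize(s[130:330,260:420],None,fx=3,fy=3,interpolation=cv2.INTER_CUBIC)
cv2.imwrite("pics/c2.png",b)
```

```text
(no output)
```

View pics/c1.png

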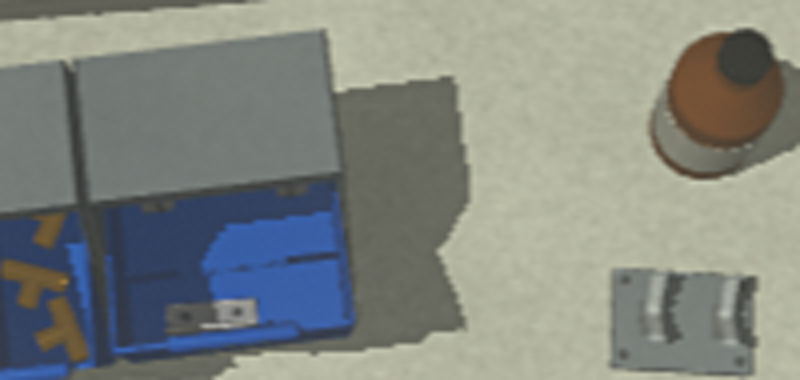

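View pics/c2.png

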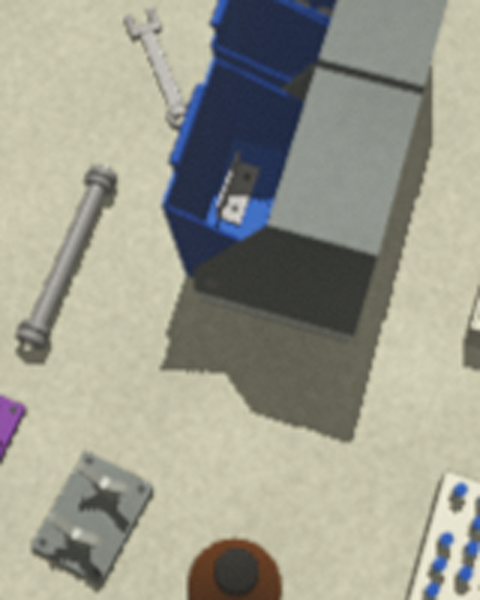

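The crops confirm the grey stand: base plate corners in c1 at (612,268), (755,275), (752,373) and (612,367), with two silver V saddles. The wide module's roof corners in c1 are (75,62), (325,31), (340,175) and (85,205). Its lip runs from about (165,343) to (300,327).

```bash
cat > h.py <<'E'
import numpy as np,cv2
from cell import *
from scipy.optimize import least_squares
def proj(n,P,info=None):
    i=info or camera_info(n); T=np.array(i["camera_from_world"]); P=np.atleast_2d(P)
    c=P@T[:3,:3].T+T[:3,3]; f=200/np.tan(np.radians(i["fovy"])/2)
    return np.c_[i["cx"]+f*c[:,0]/-c[:,2], i["cy"]-f*c[:,1]/-c[:,2]]
def pose(p,L): # planar pose x,y,yaw
    c,s=np.cos(p[2]),np.sin(p[2]); L=np.atleast_2d(L)
    return np.c_[p[0]+c*L[:,0]-s*L[:,1],p[1]+s*L[:,0]+c*L[:,1],L[:,2]]
def fit(obs,p0):
    infos={n:camera_info(n) for n,_,_ in obs}
    r=lambda p:np.concatenate([(proj(n,pose(p,L),infos[n])-u).ravel() for n,L,u in obs])
    s=least_squares(r,p0,x_scale=[100,100,1]); return s.x,np.round(s.fun,1)
E
python3 - <<'E'
from h import *
t=lambda a:(np.array(a)+.5)/4-.5+[240,125]
s=lambda a:(np.array(a)+.5)/3-.5+[260,130]
R=[[85,90,223],[85,-90,223],[-20,-90,223],[-20,90,223]]
tm=t([[75,62],[325,31],[340,175],[85,205]]); sm=s([[430,95],[375,255],[270,225],[315,65]])
S=[[40,55,12],[40,-55,12],[-40,-55,12],[-40,55,12]]
tt=t([[612,268],[755,275],[752,373],[612,367]]); ss=s([[153,490],[100,588],[33,548],[87,453]])
for nm,L,a,b,p0 in(("mod",R,tm,sm,[600,0,.0]),("stand",S,tt,ss,[550,-250,0.])):
    for o in([("top",L,a)],[("scene",L,b)],[("top",L,a),("scene",L,b)]):
        try:
            p,r=fit(o,p0);print(nm,np.round(p,3),r.tolist())
        except Exception as e: print(e)
    if nm=="mod":
        lip=pose(p,[[-123,45,204],[-123,0,204],[-123,-45,204]]);print(lip,(proj("top",lip)-[240,125])*4)
E
```

```text
mod [5.9104e+02 2.2060e+01 3.6000e-02] [-1.0, -0.3, 0.2, 0.3, 0.9, 0.0, -0.1, -0.1]
mod [5.95179e+02 2.10410e+01 2.90000e-02] [-1.4, -0.8, 0.9, 1.0, -1.1, 0.2, 1.6, -0.5]
mod [5.93172e+02 2.16530e+01 3.30000e-02] [-0.8, -1.1, 0.4, -0.4, 0.9, -0.6, -0.1, -0.9, -2.1, -1.3, 0.4, 0.5, -1.6, -0.1, 0.9, -0.9]
[[468.76304062  62.59696966 204.        ]
 [470.2382658   17.62115716 204.        ]
 [471.71349098 -27.35465535 204.        ]] [[164.69925403 343.30375277]
 [229.64103275 335.96872228]
 [294.50660268 328.64229941]]
stand [ 4.92690e+02 -3.30221e+02 -1.31000e-01] [0.5, -0.0, -0.6, -0.1, 0.1, 0.2, -0.0, -0.0]
stand [ 4.95418e+02 -3.34502e+02 -1.56000e-01] [1.0, -0.2, 0.3, 0.2, -1.0, 0.3, -0.2, -0.3]
stand [ 4.94166e+02 -3.32535e+02 -1.44000e-01] [1.3, -0.8, 0.3, -0.4, 0.6, -0.1, 0.5, -0.8, 0.7, -1.2, 0.4, -0.7, -1.1, -0.2, -0.6, -1.1]
```

The module is at about (593, 22), yaw 0.033, and the stand at about (494, -333), yaw -0.144. The hinge is therefore near (523, 19, 48) and the lip near (470, 18, 204). I'll swing the arm round to the lip while lifting slightly.

drive_tool(motion=[40.5,-1.5,-8,-0.0743,40.5,-1.5,-8,-0.0743,40.5,-1.5,-8,-0.0743,40.5,-1.5,-8,-0.0743,40.5,-1.5,-8,-0.0743,40.5,-1.5,-8,-0.0743,40.5,-1.5,-8,-0.0743,40.5,-1.5,-8,-0.0743], jaw=0.5, grip_force=20)

```text
clock: 0.77
eef_pos: [416.2, -355.9, 265.5]
eef_rot: [-3.132, -0.003, 0.879]
wrist_force: [0.6, -0.1, 0.2]
finger_gap: 47.5
```

drive_tool(motion=[32.4,-19.8,0,-0.0725,33.8,-17.4,0,-0.0725,34.9,-14.9,0,-0.0725,35.9,-12.3,0,-0.0725,36.7,-9.7,0,-0.0725,37.3,-7,0,-0.0725,37.8,-4.3,0,-0.0725,38,-1.5,0,-0.0725])

```text
clock: 1.43
eef_pos: [457.5, -40.0, 266.8]
eef_rot: [-3.134, -0.01, 1.49]
wrist_force: [1.0, 0.1, 0.4]
finger_gap: 47.2
```

drive_tool(motion=[38,1.5,0,-0.0725,38,1.5,0,-0.0725,0,0,0,0])

```text
clock: 1.68
eef_pos: [462.8, 44.6, 267.2]
eef_rot: [-3.135, -0.012, 1.652]
wrist_force: [0.2, -0.8, -0.0]
finger_gap: 47.0
```

drive_tool(motion=[-26.6,6,0,0.05,0,0,0,0,0,0,25,0,0,0,25,0,0,0,15,0,0,0,0,0])

```text
clock: 2.18
eef_pos: [470.2, 21.0, 199.2]
eef_rot: [-3.134, -0.011, 1.606]
wrist_force: [-0.1, 0.1, -0.2]
finger_gap: 46.9
```

Run:
```python
from h import *
a=camera("scene")[130:250,240:400]
cv2.imwrite("pics/s1.png",cv2.resize(a[:,:,::-1],None,fx=4,fy=4,interpolation=cv2.INTER_CUBIC)); print(read_state()["eef_pos"])
```

```text
[470.63571229  21.01182748 200.65712742]
```

View pics/s1.png

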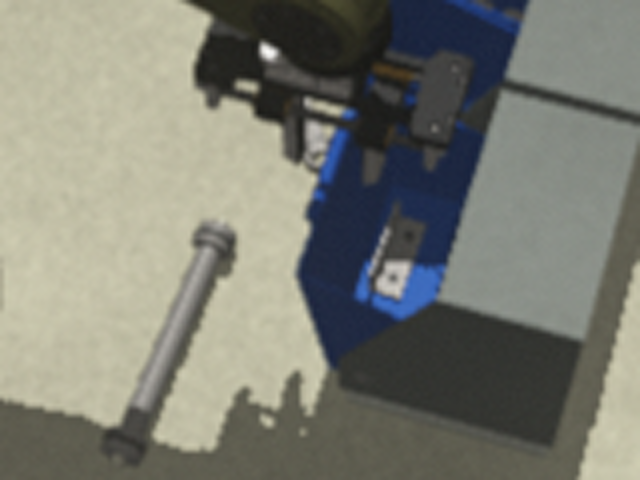

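The gripper fingers straddle the lip: the front finger is at (293,140) and the rear finger at (370,165), with the bead between them. Now I'll pull along the arc.

drive_tool(motion=[0,0,0,0,0,-4,2,0,0,-7.5,3,0,0,-7.5,3,0,0,-7.5,3,0,0,-7.5,3.5,0,0,-7.5,3.5,0,0,-7,4,0], jaw=0.7)

```text
clock: 2.9
eef_pos: [424.7, 18.9, 182.5]
eef_rot: [3.126, -0.01, 1.605]
wrist_force: [10.5, 0.2, -7.1]
finger_gap: 28.5
```

drive_tool(motion=[0,-7,4,0,0,-7,4.5,0,0,-7,4.5,0,0,-6.5,5,0,0,-6.5,5,0,0,-6.5,5.5,0])

```text
clock: 3.4
eef_pos: [389.9, 17.5, 154.7]
eef_rot: [3.094, -0.009, 1.604]
wrist_force: [19.3, 0.9, -12.5]
finger_gap: 28.4
```

drive_tool(motion=[0,-6,6,0,0,-6,6,0,0,-5,6,0,0,-5,5,0])

```text
clock: 3.73
eef_pos: [377.1, 16.7, 136.0]
eef_rot: [3.06, -0.007, 1.603]
wrist_force: [29.1, 3.3, 32.3]
finger_gap: 28.2
```

drive_tool(motion=[0,-4,2,0,0,-4,1,0,0,-3,0,0])

```text
clock: 3.98
eef_pos: [377.1, 16.4, 137.9]
eef_rot: [3.022, -0.006, 1.602]
wrist_force: [23.8, 0.8, -12.2]
finger_gap: 28.6
```

drive_tool(motion=[0,5,0,0,0,1,-15,0,0,2,-35,0,0,4,-35,0,0,4,-35,0,0,4,-35,0,0,4,-35,0])

```text
clock: 4.57
eef_pos: [371.9, 15.5, 334.0]
eef_rot: [3.024, -0.006, 1.602]
wrist_force: [0.3, -0.3, -0.2]
finger_gap: 28.4
```

drive_tool(motion=[0,41,0,0,0,41,0,0,0,41,0,0,0,41,0,0,0,41,0,0,0,41,0,0,0,41,0,0,0,41,0,0])

```text
clock: 5.23
eef_pos: [689.1, 25.7, 397.4]
eef_rot: [2.992, -0.003, 1.602]
wrist_force: [-0.5, -0.1, 0.8]
finger_gap: 28.0
```

Run:
```python
from h import *
s=read_state();print({k:np.round(s[k],3).tolist() for k in("clock","joints","eef_pos","eef_rot")})
cv2.imwrite("pics/t2.png",camera("top")[:,:,::-1])
```

```text
{'clock': 5.233, 'joints': [-0.02, 0.504, 0.814, 0.011, 1.674, -0.049], 'eef_pos': [689.136, 25.701, 397.419], 'eef_rot': [2.992, -0.003, 1.602]}
```

drive_tool(motion=[0,41,0,0,0,41,0,0,0,41,0,0,0,41,0,0])

```text
clock: 5.62
eef_pos: [781.4, 28.1, 397.5]
eef_rot: [2.986, -0.004, 1.602]
wrist_force: [55.0, 1.7, 85.5]
finger_gap: 28.3
```

Run:
```python
from h import *
s=read_state();print({k:np.round(s[k],3).tolist() for k in("clock","joints","eef_pos","eef_rot")})
```

```text
{'clock': 5.617, 'joints': [-0.015, 0.863, 0.234, 0.011, 1.89, -0.041], 'eef_pos': [781.367, 28.069, 397.506], 'eef_rot': [2.986, -0.004, 1.602]}
```

drive_tool(motion=[0,15,0,0,0,15,0,0,0,30,0,0])

```text
clock: 5.87
eef_pos: [799.8, 28.4, 367.8]
eef_rot: [2.981, -0.005, 1.602]
wrist_force: [0.1, 0.2, -0.1]
finger_gap: 28.0
```

Run:
```python
from h import *
s=read_state();print({k:np.round(s[k],3).tolist() for k in("clock","joints","eef_pos","eef_rot","wrist_force")})
```

```text
{'clock': 5.867, 'joints': [-0.014, 0.902, 0.236, 0.013, 1.843, -0.041], 'eef_pos': [799.849, 28.361, 367.797], 'eef_rot': [2.981, -0.005, 1.602], 'wrist_force': [0.086, 0.158, -0.104]}
```

Pushing past the reach limit keeps the orientation, so that does not tilt the tool. Pulling against the bin stop did tilt it, about 0.01 rad per row, in the direction I need. The roof overhangs the column, so a vertical grasp is blocked and I need a tilt of about 0.7 rad. I'll go back to the lip and use that effect.

drive_tool(motion=[0,-39.4,9,0,0,-39.4,9,0,0,-39.4,9,0,0,-39.4,9,0,0,-39.4,9,0,0,-39.4,9,0,0,-39.4,9,0,0,-39.4,9,0])

```text
clock: 6.53
eef_pos: [586.5, 21.4, 286.4]
eef_rot: [2.962, -0.004, 1.602]
wrist_force: [2.1, -0.6, 1.3]
finger_gap: 28.4
```

Run:
```python
from h import *
s=read_state();print({k:np.round(s[k],3).tolist() for k in("clock","joints","eef_pos","eef_rot")})
```

```text
{'clock': 6.533, 'joints': [-0.033, 0.227, 1.436, 0.016, 1.3, -0.067], 'eef_pos': [586.508, 21.402, 286.398], 'eef_rot': [2.962, -0.004, 1.602]}
```

drive_tool(motion=[0,-36,8,0,0,-36,9,0,0,-36,9,0,0,-36,9,0,0,-36,10,0,0,-36,10,0,0,0,0,0], jaw=0.55)

```text
clock: 7.12
eef_pos: [370.2, 15.4, 194.6]
eef_rot: [2.938, -0.002, 1.602]
wrist_force: [-0.7, -0.2, -0.5]
finger_gap: 42.5
```

Run:
```python
from h import *
s=read_state();print({k:np.round(s[k],3).tolist() for k in("clock","eef_pos","eef_rot")})
i=camera_info("wrist");print(i["fovy"],i["cx"],i["cy"])
a=camera("wrist")[:,:,::-1];b=cv2.resize(camera("scene")[130:280,230:430,::-1],(400,300),interpolation=cv2.INTER_CUBIC)
cv2.imwrite("pics/w3.png",np.vstack([np.hstack([cv2.resize(a,(400,250)),np.zeros((250,400,3),np.uint8)]),np.hstack([b,cv2.resize(camera("top")[120:225,230:370,::-1],(400,300),interpolation=cv2.INTER_CUBIC)])]))
```

```text
{'clock': 7.117, 'eef_pos': [370.242, 15.411, 194.6], 'eef_rot': [2.938, -0.002, 1.602]}
58.83451904001544 316.7436589992522 202.81452856536941
```

View pics/w3.png

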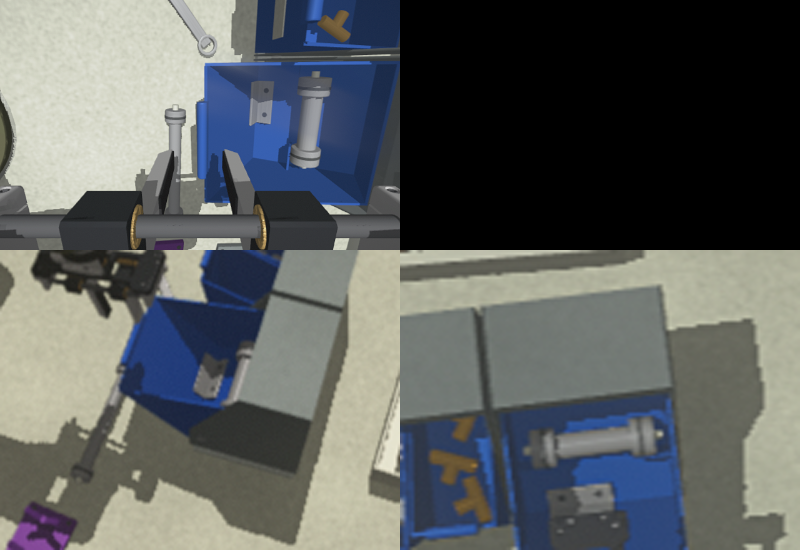

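The bin is at its stop and the column lies against the divider, seen in the top inset with ends at (525,451) and (663,433). The bracket is in the front compartment.

drive_tool(motion=[0,4,25,0,0,0,25,0,0,0,9,0,0,-8,0,0,0,-9,0,0,0,-8,0,0,0,-8,0,0,0,-8,0,0], jaw=0.6)

```text
clock: 7.93
eef_pos: [365.4, 13.7, 141.4]
eef_rot: [2.906, 0.001, 1.602]
wrist_force: [3.6, -0.6, 5.8]
finger_gap: 37.6
```

Run:
```python
from h import *
i=camera_info("top")
def g(p):
    r=least_squares(lambda q:(proj("top",[[q[0],q[1],92.]],i)-p).ravel(),[560,20.]);return r.x
f=lambda u,v:(230+(u-400+.5)/2.857-.5,120+(v-250+.5)/2.857-.5)
a=g(f(525,451));b=g(f(663,433));print(a,b,(a+b)/2,np.linalg.norm(a-b),np.arctan2(-(a-b)[0],(a-b)[1]))
```

```text
[556.43064596  90.69879045] [563.97696898 -56.11204477] [560.20380747  17.29337284] 147.0046541108943 0.051356477863048526
```

drive_tool(motion=[0,0,-4,0,0,22,0,0,0,0,19,0,0,0,0,0,0,-5,0,0,0,-8,0,0,0,-8,0,0,0,-8,0,0])

```text
clock: 8.6
eef_pos: [367.4, 12.9, 133.3]
eef_rot: [2.878, 0.003, 1.601]
wrist_force: [48.5, 1.1, -21.9]
finger_gap: 49.9
```

drive_tool(motion=[0,12,0,0,0,6,2,0,0,0,0,0,0,0,0,0,0,-8,0,0,0,-8,0,0,0,-8,0,0,0,-8,0,0], jaw=0.8, grip_force=60)

```text
clock: 9.27
eef_pos: [367.0, 11.2, 141.1]
eef_rot: [2.822, 0.008, 1.599]
wrist_force: [-0.1, 0.7, -0.7]
finger_gap: 18.9
```

drive_tool(motion=[0,0,-14,0,0,17.6,0,0,0,0,16,0,0,0,16,0,0,0,0,0], jaw=0.55)

```text
clock: 9.68
eef_pos: [383.6, 11.9, 128.3]
eef_rot: [2.824, 0.008, 1.599]
wrist_force: [0.1, -1.2, -0.4]
finger_gap: 41.9
```

drive_tool(motion=[0,0,0,0,0,0,0,0,0,0,0,0,0,0,0,0], jaw=1.0)

```text
clock: 10.02
eef_pos: [385.1, 11.7, 131.7]
eef_rot: [2.815, 0.009, 1.598]
wrist_force: [13.8, 0.3, 2.4]
finger_gap: 19.1
```

drive_tool(motion=[0,-6,1,0,0,-6,1,0,0,-6,1,0,0,-6,1,0])

```text
clock: 10.35
eef_pos: [387.5, 10.3, 136.0]
eef_rot: [2.743, 0.011, 1.593]
wrist_force: [76.6, 13.0, -52.1]
finger_gap: 10.8
```

drive_tool(motion=[0,-3,0,0,0,-3,0,0,0,-3,0,0,0,-3,0,0])

```text
clock: 10.68
eef_pos: [389.1, 10.4, 138.5]
eef_rot: [2.703, 0.01, 1.59]
wrist_force: [59.1, 6.5, -44.1]
finger_gap: 10.8
```

drive_tool(motion=[0,-3.5,0,0,0,-3.5,0,0,0,-3.5,0,0,0,-3.5,0,0,0,-3.5,0,0,0,-3.5,0,0,0,-3.5,0,0,0,-3.5,0,0])

```text
clock: 11.35
eef_pos: [389.6, 9.6, 140.5]
eef_rot: [2.624, 0.009, 1.582]
wrist_force: [62.2, 1.3, -44.3]
finger_gap: 10.4
```

drive_tool(motion=[0,-3.5,0,0,0,-3.5,0,0,0,-3.5,0,0,0,-3.5,0,0,0,-3.5,0,0,0,-3.5,0,0,0,-3.5,0,0,0,-3.5,0,0])

```text
clock: 12.02
eef_pos: [388.9, 8.3, 141.4]
eef_rot: [2.552, 0.009, 1.574]
wrist_force: [72.1, 11.6, -47.7]
finger_gap: 10.7
```

drive_tool(motion=[0,-3.2,0,0,0,-3.2,0,0,0,-3.2,0,0,0,-3.2,0,0,0,-3.2,0,0,0,-3.2,0,0,0,-3.2,0,0,0,-3.2,0,0])

```text
clock: 12.68
eef_pos: [386.7, 5.5, 142.3]
eef_rot: [2.493, 0.015, 1.568]
wrist_force: [46.1, -4.0, -28.0]
finger_gap: 9.7
```

drive_tool(motion=[0,-3,0,0,0,-3,0,0,0,-3,0,0,0,-3,0,0,0,-3,0,0,0,-3,0,0,0,-3,0,0,0,-3,0,0])

```text
clock: 13.35
eef_pos: [374.1, 4.1, 140.5]
eef_rot: [2.461, 0.019, 1.566]
wrist_force: [-0.7, -0.1, -0.4]
finger_gap: 0.5
```

The tool is now tilted 0.68 rad. The column fix (560, 17, 92) matches the geometry I predicted from the tilt. Next I'll compute the approach in tool axes and check where the purple look-alikes stand.

```bash
cat >> h.py <<'E'
from scipy.spatial.transform import Rotation as Ro
def tool():
    s=read_state(); return np.array(s["eef_pos"]),Ro.from_euler("xyz",s["eef_rot"]).as_matrix()
def to(*P): # successive world targets -> tool-frame deltas
    p,R=tool(); print("p",p.round(1),"z",R[:,2].round(3),"y",R[:,1].round(3))
    for q in P:
        print(np.round(q,1),"->",(R.T@(np.array(q)-p)).round(1)); p=np.array(q,float)
E
python3 - <<'E'
from h import *
i=camera_info("top")
for u in((406,252),(460,236),(388,265),(424,265),(388,240)):
    print(u,least_squares(lambda q:(proj("top",[[q[0],q[1],12.]],i)-u).ravel(),[450,-300.]).x.round(0))
p,R=tool(); c=np.array([560,17.3,92]); d=R[:,2]
to(p-60*d, c-110*d, c+10.8*d)
E
```

```text
(406, 252) [ 346. -299.]
(460, 236) [ 381. -472.]
(388, 265) [ 310. -240.]
(424, 265) [ 301. -350.]
(388, 240) [ 387. -248.]
p [374.1   4.1 140.5] z [ 0.629 -0.017 -0.777] y [0.777 0.008 0.629]
[336.4   5.1 187.2] -> [ -0.  -0. -60.]
[490.8  19.2 177.5] -> [ 15.  114.1 104.4]
[566.8  17.1  83.6] -> [  0.    0.  120.8]
```

drive_tool(motion=[0,0,-25,-0.03,0,0,-25,0,0,0,-25,0,3,23,21,0,3,23,21,0,3,23,21,0,3,23,21,0,3,22,20,0], jaw=0.5, grip_force=30)

```text
clock: 14.02
eef_pos: [478.6, 24.6, 222.7]
eef_rot: [2.395, 0.045, 1.589]
wrist_force: [0.1, -0.2, 0.1]
finger_gap: 46.3
```

Run:
```python
from h import *
p,R=tool(); c=np.array([560,17.3,92]); d=R[:,2]
print(read_state()["eef_rot"],"y.c",R[:,1]@[-.042,1,0])
to(c-80*d, c+10.8*d)
cv2.imwrite("pics/w4.png",camera("wrist")[:,:,::-1])
```

```text
[2.39483319 0.04545104 1.58854725] y.c 0.01308870156152683
p [478.6  24.6 222.7] z [ 0.68  -0.021 -0.733] y [0.733 0.044 0.679]
[505.6  19.  150.7] -> [ -2.8 -29.3  71.4]
[567.3  17.1  84.1] -> [-0.   0.  90.8]
```

View pics/w4.png

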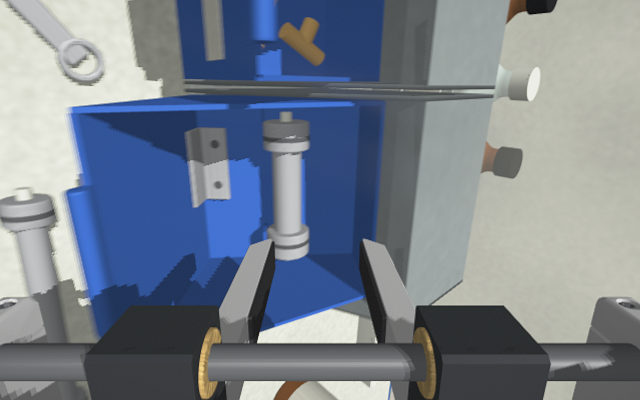

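The tilt grew to 0.746 during the move. The picture shows a clear path to the tube: fingers at (255,300) and (385,300), column at (288,190), bracket clear to the left at (210,165). A tilt of about 0.69 balances the clearance between the roof and the lip, so I'll take some off by pressing the shut fingertips lightly against the roof's fixed front edge.

drive_tool(motion=[0,0,0,0,0,13,19,0,0,13,19,0,0,12,18,0,0,3,4,0,0,0,0,0], jaw=1.0)

```text
clock: 14.57
eef_pos: [552.4, 25.4, 201.8]
eef_rot: [2.404, 0.045, 1.589]
wrist_force: [0.4, -0.3, -0.0]
finger_gap: 10.4
```

drive_tool(motion=[0,4,3,0,0,4,3,0,0,4,3,0,0,4,3,0])

```text
clock: 14.9
eef_pos: [569.9, 25.6, 204.5]
eef_rot: [2.405, 0.045, 1.589]
wrist_force: [-30.4, -1.0, -7.0]
finger_gap: 0.4
```

drive_tool(motion=[0,4,3,0,0,4,3,0,0,4,3,0,0,4,3,0,0,4,3,0,0,4,3,0])

```text
clock: 15.4
eef_pos: [582.5, 26.9, 187.6]
eef_rot: [2.464, 0.044, 1.592]
wrist_force: [-26.9, -1.0, -1.1]
finger_gap: 0.2
```

drive_tool(motion=[0,-10,-5,0,0,-10,-20,0,0,-10,-20,0,0,0,0,0], jaw=0.5)

```text
clock: 15.73
eef_pos: [528.2, 26.7, 202.1]
eef_rot: [2.47, 0.044, 1.592]
wrist_force: [-0.5, -0.2, 0.4]
finger_gap: 23.8
```

Run:
```python
from h import *
p,R=tool(); c=np.array([560,17.3,92]); d=R[:,2]
print(read_state()["eef_rot"],"y.c",R[:,1]@[-.042,1,0])
to(c-80*d, c+10.8*d)
```

```text
[2.47016375 0.04355812 1.59208503] y.c 0.010897877576959002
p [528.2  26.7 202.1] z [ 0.623 -0.021 -0.782] y [0.782 0.044 0.622]
[510.2  19.  154.6] -> [ -5.2 -43.9  26.1]
[566.7  17.1  83.6] -> [-0.   0.  90.8]
```

drive_tool(motion=[-3,-22,13,0,-2,-22,13,0,0,0,0,0,0,0,20,0,0,0,20,0,0,0,0,0])

```text
clock: 16.23
eef_pos: [539.3, 18.3, 128.0]
eef_rot: [2.459, 0.044, 1.592]
wrist_force: [-0.8, 0.1, 0.5]
finger_gap: 47.2
```

Run:
```python
from h import *
p,R=tool(); c=np.array([560,17.3,92]); d=R[:,2]
print(read_state()["eef_rot"])
to(c+10.8*d)
cv2.imwrite("pics/w5.png",camera("wrist")[60:340,120:500,::-1])
```

```text
[2.45901847 0.04398242 1.59150997]
p [539.3  18.3 128. ] z [ 0.631 -0.021 -0.775] y [0.775 0.044 0.63 ]
[566.8  17.1  83.6] -> [ 0.2 -6.7 51.8]
```

View pics/w5.png

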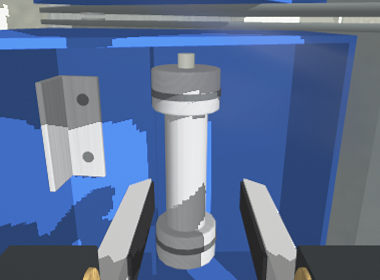

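The fingers straddle the tube at (135,215) and (265,215), with the tube at (186,165), which agrees with the -6.7 mm correction. I'll go down and close.

drive_tool(motion=[0,-6.7,0,0,0,0,17,0,0,0,17,0,0,0,16,0,0,0,0,0])

```text
clock: 16.7
eef_pos: [566.6, 17.5, 91.4]
eef_rot: [2.451, 0.044, 1.592]
wrist_force: [-0.7, 0.1, -0.1]
finger_gap: 47.2
```

drive_tool(motion=[0,0,0,0,0,0,0,0,0,0,0,0,0,0,0,0], jaw=1.0, grip_force=40)

```text
clock: 17.03
eef_pos: [563.6, 17.7, 93.3]
eef_rot: [2.454, 0.044, 1.592]
wrist_force: [-0.2, -0.9, -5.2]
finger_gap: 25.9
```

The grip is about 10 mm too shallow, so I'll reopen and go deeper.

drive_tool(motion=[0,0,0,0,0,0,0,0,0,0,8,0,0,0,5,0,0,0,0,0], jaw=0.55)

```text
clock: 17.45
eef_pos: [572.8, 17.5, 85.8]
eef_rot: [2.449, 0.044, 1.592]
wrist_force: [-0.4, 0.1, 0.0]
finger_gap: 41.9
```

drive_tool(motion=[0,0,0,0,0,0,0,0,0,0,0,0,0,0,0,0], jaw=1.0, grip_force=45)

```text
clock: 17.78
eef_pos: [571.4, 17.4, 83.4]
eef_rot: [2.455, 0.044, 1.592]
wrist_force: [0.3, 1.0, 1.2]
finger_gap: 25.7
```

Run:
```python
from h import *
p,R=tool();print(read_state()["eef_rot"]);to([560,17.3,92])
```

```text
[2.45473165 0.04412039 1.59245571]
p [571.4  17.4  83.4] z [ 0.635 -0.02  -0.772] y [0.772 0.045 0.633]
[560.   17.3  92. ] -> [ -0.3  -3.4 -13.8]
```

drive_tool(motion=[0,1.5,-8,0,0,1,-12,0,0,0,-18,0,0,0,-25,0,0,0,-25,0,0,0,-25,0,0,0,-20,0,0,0,0,0])

```text
clock: 18.45
eef_pos: [479.9, 20.7, 188.3]
eef_rot: [2.471, 0.043, 1.593]
wrist_force: [0.3, 0.5, -4.7]
finger_gap: 26.1
```

Run:
```python
from h import *
s=read_state();print(s["eef_rot"],s["finger_gap"]);to([585-13,20,212])
a=camera("wrist")[60:340,120:500,::-1];b=cv2.resize(camera("scene")[100:280,230:430,::-1],None,fx=2,fy=2,interpolation=cv2.INTER_CUBIC)
cv2.imwrite("pics/w6.png",np.hstack([a,b[:280]]))
```

```text
[2.4706279  0.04340039 1.5933412 ] 26.055199483505458
p [479.9  20.7 188.3] z [ 0.622 -0.02  -0.782] y [0.782 0.045 0.621]
[572  20 212] -> [-3.8 86.8 38.8]
```

View pics/w6.png

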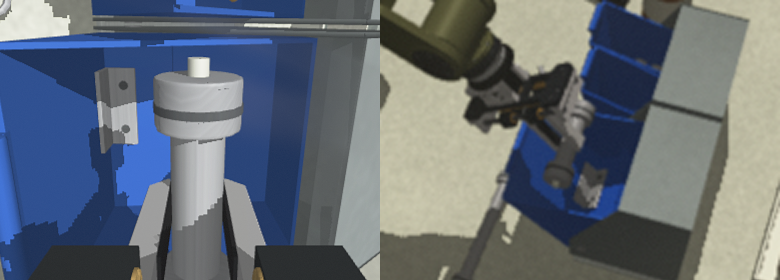

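The column is held by its tube: wrist inset at (198,150), load -4.7 N. The bracket is still in the bin at (115,110). I'll take the tilt down again by pressing the rear finger's back against the roof's front edge, so the gripper body clears the purple look-alike at the stand.

drive_tool(motion=[0,22,11,0,0,22,11,0,0,18,10,0,0,5,3,0,0,4,2.5,0,0,4,2.5,0,0,4,2.5,0,0,4,2.5,0])

```text
clock: 19.22
eef_pos: [568.1, 23.7, 182.8]
eef_rot: [2.512, 0.042, 1.595]
wrist_force: [-18.6, 0.5, -4.7]
finger_gap: 25.9
```

drive_tool(motion=[0,4,2.5,0,0,4,2.5,0,0,4,2.5,0,0,4,2.5,0])

```text
clock: 19.55
eef_pos: [576.0, 24.5, 169.2]
eef_rot: [2.548, 0.04, 1.596]
wrist_force: [-24.3, 0.1, -2.6]
finger_gap: 25.9
```

drive_tool(motion=[0,-5,-10,0,0,-3,-20,0,0,6,-6,0,0,6,1,0,0,5,1,0,0,5,1,0,0,5,1,0,0,5,1,0])

```text
clock: 20.22
eef_pos: [563.0, 26.5, 186.8]
eef_rot: [2.606, 0.039, 1.599]
wrist_force: [-39.4, -0.0, 1.3]
finger_gap: 25.5
```

drive_tool(motion=[0,4.5,0,0,0,4.5,0,0,0,4.5,0,0,0,4.5,0,0,0,4.5,0,0,0,4.5,0,0,0,4.5,0,0,0,4.5,0,0])

```text
clock: 20.88
eef_pos: [566.8, 28.7, 172.4]
eef_rot: [2.707, 0.036, 1.603]
wrist_force: [-46.7, -1.4, 6.0]
finger_gap: 25.7
```

drive_tool(motion=[0,4.5,-1.5,0,0,4.5,-1.5,0,0,4.5,-1.5,0,0,4.5,-1.5,0,0,4.5,-1.5,0,0,4.5,-1.5,0])

```text
clock: 21.38
eef_pos: [563.8, 29.2, 171.1]
eef_rot: [2.787, 0.036, 1.605]
wrist_force: [-56.9, -3.8, 14.4]
finger_gap: 25.6
```

drive_tool(motion=[0,-5,-5,0,0,-8,-20,0,0,-12,-25,0,0,-10,-25,0,0,0,0,0])

```text
clock: 21.8
eef_pos: [503.9, 29.1, 225.3]
eef_rot: [2.799, 0.036, 1.604]
wrist_force: [0.2, 0.8, -4.9]
finger_gap: 25.9
```

Run:
```python
from h import *
p,R=tool();s=read_state();print(s["eef_rot"],s["finger_gap"],s["wrist_force"])
i=camera_info("wrist");T=np.linalg.inv(i["camera_from_world"]);print("cam in tool",(R.T@(T[:3,3]-p)).round(1))
a=camera("wrist")[:,:,::-1];cv2.imwrite("pics/w7.png",a)
c=p-13.8*R[:,2]
for yw in(.0,.04,.08):
  v=np.array([-np.sin(yw),np.cos(yw),0]);print(yw,proj("wrist",[c+v*73,c+v*40],i).round(0).tolist(), "y.v",R[:,1]@v)
```

```text
[2.79909717 0.03582462 1.60447526] 25.865325552626242 [ 0.16284604  0.78733712 -4.91722921]
cam in tool [  81.7    0.3 -178.7]
0.0 [[323.0, 120.0], [320.0, 190.0]] y.v 0.0437387443517946
0.04 [[317.0, 120.0], [317.0, 191.0]] y.v 0.006074580862434497
0.08 [[311.0, 120.0], [314.0, 191.0]] y.v -0.031599300660464034
```

View pics/w7.png

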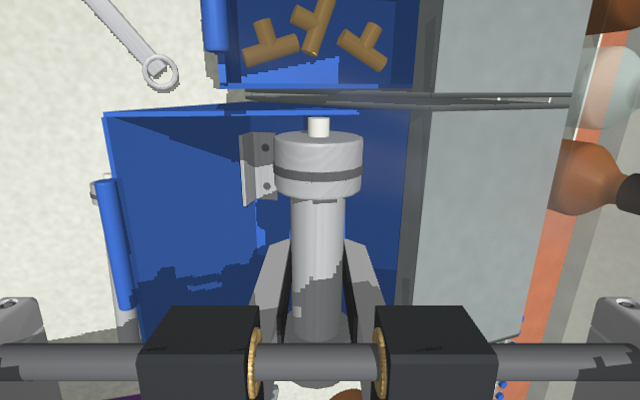

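The held column shows its plug tip at (318,118), against (317,120) predicted. It is centred along its axis to about 1 mm, and the tilt is down to 0.34. Now I'll carry it to the stand.

drive_tool(motion=[-36,0,0,0.025,-38,0,0,0.025,-38,0,0,0.025,-38,0,0,0.025,-38,0,0,0.025,-38,0,0,0.025,-38,0,0,0.025,-38,0,0,0.025])

```text
clock: 22.52
eef_pos: [494.8, -281.2, 214.1]
eef_rot: [2.805, -0.036, 1.418]
wrist_force: [1.1, -0.1, -4.6]
finger_gap: 25.6
```

Run:
```python
from h import *
p,R=tool();s=read_state();print(s["eef_rot"],s["finger_gap"],s["wrist_force"])
yw=-.144;v=np.array([-np.sin(yw),np.cos(yw),0]);print("turn needed",R[:,1]@v)
to(np.array([494.2,-332.5,112])+13.8*R[:,2],np.array([494.2,-332.5,62])+13.8*R[:,2])
i=camera_info("top");print(least_squares(lambda q:(proj("top",[[q[0],q[1],0.]],i)-(414,163)).ravel(),[650,-300.]).x)
```

```text
[ 2.80484773 -0.03590803  1.41819541] 25.589696410447754 [ 1.14396523 -0.06644376 -4.63968352]
turn needed -0.0199793647644287
p [ 494.8 -281.2  214.1] z [ 0.332 -0.017 -0.943] y [ 0.931 -0.155  0.33 ]
[ 498.8 -332.7   99. ] -> [-54.5 -26.3 110.7]
[ 498.8 -332.7   49. ] -> [ -1.8 -16.5  47.2]
[ 631.17526537 -360.79408295]
```

drive_tool(motion=[-14,-6.5,28,-0.02,-14,-6.5,28,0,-14,-6.5,28,0,-12,-6.5,26,0,0,0,0,0])

```text
clock: 22.93
eef_pos: [498.6, -347.4, 86.3]
eef_rot: [2.808, -0.027, 1.424]
wrist_force: [-0.2, 0.9, -6.9]
finger_gap: 25.8
```

Run:
```python
from h import *
p,R=tool();s=read_state();print(s["eef_rot"],s["finger_gap"])
yw=-.144;v=np.array([-np.sin(yw),np.cos(yw),0]);print("turn",R[:,1]@v)
to(np.array([494.2,-332.5,82])+13.8*R[:,2],np.array([494.2,-332.5,62])+13.8*R[:,2])
i=camera_info("wrist");P=pose([494.2,-332.5,-.144],[[24,33,69],[-24,33,69],[24,23,69],[-24,23,69],[40,55,12],[-40,55,12]])
print(proj("wrist",P,i).round(0).tolist())
cv2.imwrite("pics/w8.png",camera("wrist")[:,:,::-1])
```

```text
[ 2.80763083 -0.0273769   1.4242917 ] 25.7981428282937
turn -0.01133892843187561
p [ 498.6 -347.4   86.3] z [ 0.328 -0.022 -0.944] y [ 0.933 -0.147  0.328]
[ 498.7 -332.8   69. ] -> [13.9 -7.7 16.1]
[ 498.7 -332.8   49. ] -> [-0.5 -6.6 18.9]
[[334.0, 163.0], [250.0, 168.0], [334.0, 180.0], [252.0, 187.0], [325.0, 120.0], [210.0, 123.0]]
```

View pics/w8.png

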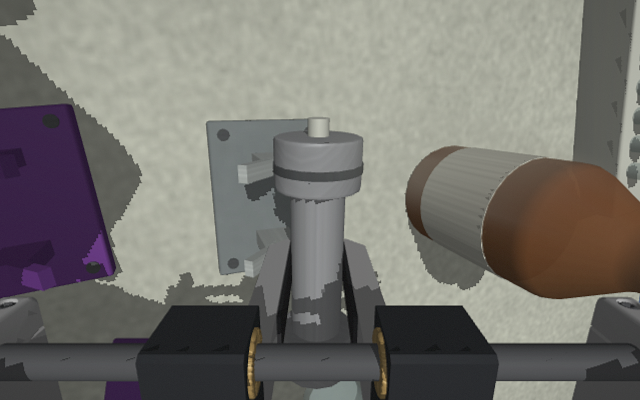

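The grey plate's corner is at (207,122), against (210,123) predicted, and the saddle arm end is at about (244,174). The stand fit holds to about 2 mm, so I'll shift x by -1.5 mm. Now I'll line up and lower.

drive_tool(motion=[14,-4,0,-0.011,0,0,0,0,0,-5,8,0,0,-3,8,0,0,-2,6,0,0,0,0,0])

```text
clock: 23.48
eef_pos: [497.7, -332.6, 61.8]
eef_rot: [2.804, -0.021, 1.435]
wrist_force: [-0.8, 1.0, -5.1]
finger_gap: 26.0
```

Run:
```python
from h import *
p,R=tool();s=read_state();print(s["eef_rot"],s["finger_gap"],s["wrist_force"])
print("col",p-13.8*R[:,2])
to(np.array([492.7,-332,68])+13.8*R[:,2],np.array([492.7,-332,62])+13.8*R[:,2])
```

```text
[ 2.80413089 -0.02085346  1.43461444] 26.00772245993843 [-0.80925018  1.0256397  -5.13427682]
col [ 493.14936496 -332.21856937   74.78177672]
p [ 497.7 -332.6   61.8] z [ 0.331 -0.025 -0.943] y [ 0.934 -0.135  0.331]
[ 497.3 -332.4   55. ] -> [ 0.  -2.7  6.2]
[ 497.3 -332.4   49. ] -> [-0.1 -2.   5.7]
```

drive_tool(motion=[0,-2,4,0,0,-1,3,0,0,0,0,0])

```text
clock: 23.73
eef_pos: [497.6, -332.7, 54.9]
eef_rot: [2.803, -0.02, 1.435]
wrist_force: [-6.5, 2.9, 0.2]
finger_gap: 25.7
```

drive_tool(motion=[0,-1,2.5,0,0,-1,2.5,0,0,0,0,0])

```text
clock: 23.98
eef_pos: [497.4, -332.8, 54.6]
eef_rot: [2.8, -0.02, 1.436]
wrist_force: [-4.2, -0.1, -4.7]
finger_gap: 25.7
```

drive_tool(motion=[0,-3,1,0,0,-1,2,0,0,0,0,0])

```text
clock: 24.23
eef_pos: [495.1, -332.9, 51.9]
eef_rot: [2.797, -0.019, 1.436]
wrist_force: [-3.2, 3.0, 0.1]
finger_gap: 25.6
```

drive_tool(motion=[0,-1,2.5,0,0,-1,2.5,0,0,0,0,0])

```text
clock: 24.48
eef_pos: [495.2, -333.2, 52.0]
eef_rot: [2.793, -0.018, 1.437]
wrist_force: [-3.6, 0.8, -3.6]
finger_gap: 25.7
```

drive_tool(motion=[0,-3,1,0,0,-1,2,0,0,0,0,0])

```text
clock: 24.73
eef_pos: [495.3, -333.8, 51.7]
eef_rot: [2.785, -0.015, 1.438]
wrist_force: [-6.6, 2.8, -2.1]
finger_gap: 25.9
```

Run:
```python
from h import *
p,R=tool();s=read_state();print(s["eef_rot"],s["finger_gap"],s["wrist_force"]);print("col",p-13.8*R[:,2])
a=camera("wrist")[90:320,180:440,::-1];b=cv2.resize(camera("scene")[260:340,250:340,::-1],None,fx=4.5,fy=4.5,interpolation=cv2.INTER_CUBIC)
a=cv2.resize(a,None,fx=1.565,fy=1.565)
cv2.imwrite("pics/w9.png",np.hstack([a[:360],b[:360]]))
```

```text
[ 2.78509343 -0.01492025  1.43772252] 25.897768751869698 [-6.56944533  2.84744795 -2.14808456]
col [ 490.46430054 -333.36846086   64.6697545 ]
```

View pics/w9.png

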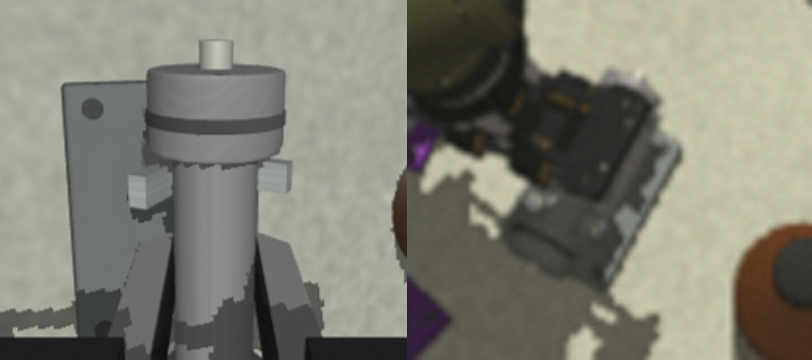

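The tube sits between both arms of the +y saddle, seen at (150,190) and (275,175), and it has stopped moving down. I'll relax the grip so it settles.

drive_tool(motion=[0,0,0,0,0,0,0,0,0,0,0,0,0,0,0,0], grip_force=3)

```text
clock: 25.17
eef_pos: [495.3, -334.0, 51.5]
eef_rot: [2.785, -0.015, 1.437]
wrist_force: [-4.3, 3.2, 2.5]
finger_gap: 26.7
```

drive_tool(motion=[0,0,0,0,0,0,0,0], jaw=0.68)

```text
clock: 25.33
eef_pos: [495.8, -334.6, 51.9]
eef_rot: [2.783, -0.014, 1.437]
wrist_force: [-0.2, -0.0, 0.1]
finger_gap: 30.0
```

Run:
```python
from h import *
p,R=tool();s=read_state();print(p,s["eef_rot"],s["finger_gap"],s["wrist_force"])
a=camera("wrist")[90:320,180:440,::-1]
cv2.imwrite("pics/w10.png",cv2.resize(a,None,fx=1.565,fy=1.565))
```

```text
[ 495.81344673 -334.59590068   51.86732961] [ 2.78290703 -0.0137745   1.4367643 ] 30.041317056579597 [-0.21595558 -0.01849583  0.14735776]
```

View pics/w10.png

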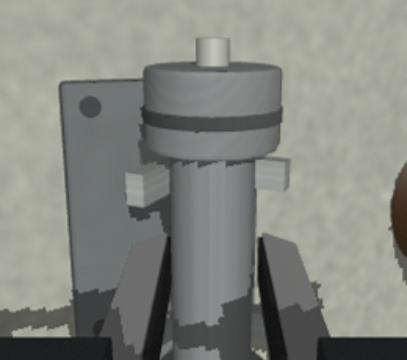

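Released: the force is zero and the column has not moved. I'll open further and back out.

drive_tool(motion=[0,0,0,0,0,0,0,0,0,0,-10,0,0,0,-20,0,0,0,-35,0,0,0,-35,0,0,0,-35,0], jaw=0.55)

```text
clock: 25.97
eef_pos: [445.6, -327.9, 177.8]
eef_rot: [2.792, -0.019, 1.437]
wrist_force: [1.0, -0.0, -0.1]
finger_gap: 42.1
```

drive_tool(motion=[20,-20,-30,0,35,-5,-10,0,35,-5,0,0,35,-5,0,0,35,-5,0,0,35,-5,0,0], jaw=1.0)

```text
clock: 26.47
eef_pos: [413.6, -128.7, 215.5]
eef_rot: [2.775, -0.008, 1.426]
wrist_force: [0.6, 0.1, -0.4]
finger_gap: 6.0
```

Run:
```python
from h import *
p,R=tool();s=read_state();print(p,s["eef_rot"],s["finger_gap"])
to([350,18,200],[362,18,150])
t=camera("top")
cv2.imwrite("pics/t11.png",np.hstack([cv2.resize(t[165:255,360:470,::-1],(400,327),interpolation=cv2.INTER_CUBIC),cv2.resize(camera("scene")[240:340,240:360,::-1],(400,327),interpolation=cv2.INTER_CUBIC)]))
v=np.array([.1435,.99,0]);c=np.array([494.2,-332.5,62])
print(((proj("top",[c,c+73*v,c-73*v])-[360,165])*400/110).round(0).tolist())
print(((proj("scene",[c,c+73*v,c-73*v])-[240,240])*400/120+[400,0]).round(0).tolist())
```

```text
[ 413.61717353 -128.70256753  215.54497071] [ 2.77471101 -0.00765263  1.42572005] 5.967383716620053
p [ 413.6 -128.7  215.5] z [ 0.356 -0.045 -0.933] y [ 0.923 -0.138  0.359]
[350  18 200] -> [135.8 -84.5 -14.7]
[362  18 150] -> [ 1.4 -6.9 50.9]
[[195.0, 131.0], [108.0, 125.0], [282.0, 136.0]]
[[565.0, 193.0], [606.0, 120.0], [523.0, 269.0]]
```

View pics/t11.png

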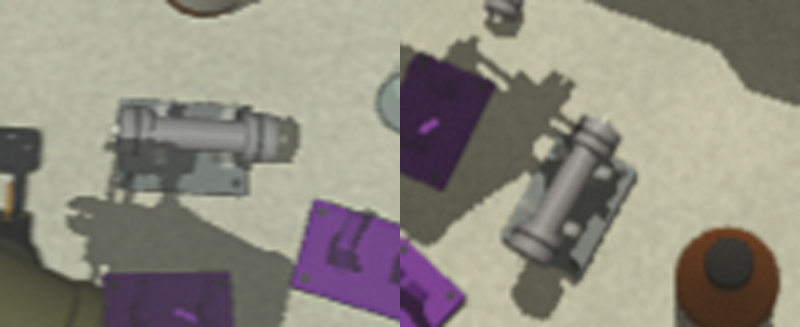

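The column lies along the grey stand in both saddles: ends near (117,130) and (283,137), against (108,125) and (282,136) predicted. That is within about 4 mm along and 2 mm across. Next I'll go to the front of the lip to close the bin.

drive_tool(motion=[34,-22,-6,-0.04,34,-22,-6,-0.04,34,-22,-4,-0.04,34,-20,-4,-0.04,0,0,0,0])

```text
clock: 26.98
eef_pos: [336.0, 17.0, 202.9]
eef_rot: [2.774, 0.054, 1.586]
wrist_force: [-0.5, -0.5, 0.7]
finger_gap: 0.2
```

Run:
```python
from h import *
b=np.array([386.,16,140])
p,R=tool();print(read_state()["eef_rot"]);to(b-25*R[:,1]-40*R[:,2],b-25*R[:,1]+8*R[:,2])
h=np.array([523,19,48])
for q in (.65,.5,.35,.2,.1,0): print(q,-53*np.cos(q)-156*np.sin(q)+523,-53*np.sin(q)+156*np.cos(q)+48)
```

```text
[2.77382817 0.05353529 1.58649293]
p [336.   17.  202.9] z [ 0.36  -0.044 -0.932] y [0.933 0.034 0.359]
[348.3  16.9 168.3] -> [ 1.6 -1.  36.7]
[365.6  14.8 123.6] -> [ 0. -0. 48.]
0.65 386.3984793820779 140.11419306964262
0.5 401.6977401975546 159.4933261088754
0.35 419.72118825603854 176.3685594090522
0.2 440.06405577038464 190.36091161109545
0.1 454.69076624335946 197.92947870109015
0 470.0 204.0
```

drive_tool(motion=[0,0,28,0,0,0,28,0,0,0,28,0,0,7,0,0,0,7,-4,0,0,7,-4,0,0,7,-4,0,0,8,-4,0])

```text
clock: 27.65
eef_pos: [397.4, 15.1, 160.1]
eef_rot: [2.766, 0.056, 1.59]
wrist_force: [-2.8, 0.1, -0.1]
finger_gap: 0.5
```

drive_tool(motion=[0,8,-4,0,0,8,-4,0,0,8,-3,0,0,8,-3,0,0,8,-2,0])

```text
clock: 28.07
eef_pos: [433.2, 16.4, 203.7]
eef_rot: [2.752, 0.057, 1.587]
wrist_force: [-0.6, -0.1, 0.5]
finger_gap: 0.3
```

I've probably ridden over the bead, so I'll back off, go lower and feel for contact again.

drive_tool(motion=[0,-30,0,0,0,-32,0,0,0,0,20,0,0,0,20,0,0,0,0,0])

```text
clock: 28.48
eef_pos: [396.9, 11.3, 158.3]
eef_rot: [2.725, 0.058, 1.584]
wrist_force: [0.0, -0.8, -0.0]
finger_gap: 0.4
```

drive_tool(motion=[0,6,2,0,0,6,2,0,0,6,2,0])

```text
clock: 28.73
eef_pos: [417.8, 11.4, 165.2]
eef_rot: [2.721, 0.059, 1.583]
wrist_force: [-3.0, 0.2, 1.7]
finger_gap: 0.7
```

drive_tool(motion=[0,7,0,0,0,7,0,0,0,7,0,0])

```text
clock: 28.98
eef_pos: [439.7, 12.2, 176.3]
eef_rot: [2.72, 0.059, 1.583]
wrist_force: [-3.7, -0.8, 0.6]
finger_gap: 0.3
```

drive_tool(motion=[0,6,0,0,0,6,0,0,0,6,0,0])

```text
clock: 29.23
eef_pos: [458.4, 13.0, 184.8]
eef_rot: [2.72, 0.059, 1.583]
wrist_force: [-19.0, -0.8, -4.8]
finger_gap: 0.2
```

drive_tool(motion=[0,4,0,0,0,4,0,0,0,-6,0,0,0,-20,0,0,0,-30,0,0,0,-30,-30,0,0,-10,-35,0,0,0,-35,0])

```text
clock: 29.9
eef_pos: [329.7, 15.0, 232.2]
eef_rot: [2.76, 0.057, 1.585]
wrist_force: [0.5, -0.3, 0.7]
finger_gap: 0.2
```

drive_tool(motion=[-25,-20,-10,0,-38,0,0,0,-38,0,0,0,-38,0,0,0,-38,0,0,0,-38,0,0,0,-38,0,0,0,0,0,0,0])

```text
clock: 30.57
eef_pos: [314.0, -221.2, 260.5]
eef_rot: [2.738, 0.069, 1.596]
wrist_force: [0.5, -0.2, -0.0]
finger_gap: 0.8
```

Run:
```python
from h import *
s=read_state();print(s["clock"],s["eef_pos"],s["wrist_force"])
t=camera("top")
cv2.imwrite("pics/t12.png",np.hstack([cv2.resize(t[125:220,240:440,::-1],(800,380),interpolation=cv2.INTER_CUBIC)]))
o=cv2.imread("pics/top0.png")[:,:,::-1]
cv2.imwrite("pics/t12.png",np.vstack([cv2.resize(x[125:220,240:400,::-1],(500,297),interpolation=cv2.INTER_CUBIC) for x in(o,t)]))
```

```text
30.5667 [ 313.96787984 -221.20379546  260.54235779] [ 0.50871233 -0.21012565 -0.01930954]
```

View pics/t12.png

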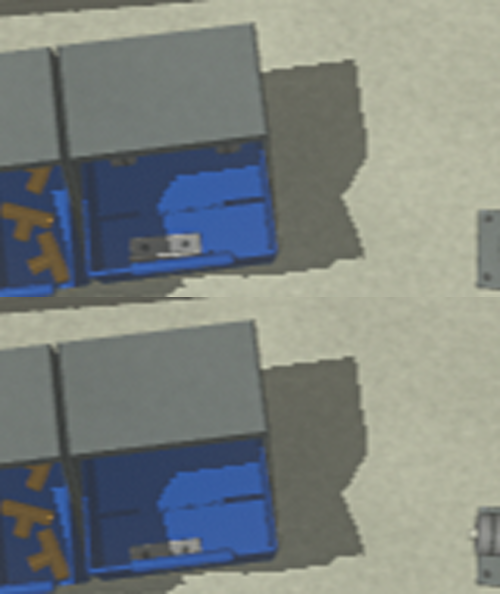

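The bin's lip and corner match the start picture: (230,260) and (277,257) in both. The bracket is still inside and the narrow bins have not moved. I'm handing in.

```bash
python3 -c "from cell import *; print(sign_off())"
```

```text
the job is handed in; nothing more can be done
None
```

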